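# Set the stencil press stop to the gauge bar

### The arm

A 6-joint arm with a two-finger parallel gripper is mounted at the origin on the work surface. World frame = base frame: x ahead of the robot, y to its left, z up, the work surface at z = 0. Lengths are in m, angles in rad, forces in N, time in s.
With the tool pointing down it reaches from about 0.375 to 0.9 m from the base axis. Payload 3.1 kg.
Tool frame: the origin (TCP) lies between the finger pads; the fingertips stand 22 mm ahead of it and the grasp point (between the pads) lies 3 mm ahead of it; z points along the fingers, y is the line along which they close (so a half turn about z gives the same grasp; the last joint's range is limited). The gripper opens to 87 mm and grips with 3 to 60 N. Pads are 19 mm wide; open, the fingers measure 117 mm over their backs; the gripper's body (75 mm by 190 mm) begins 51 mm behind the grasp point.
Start: joints at [0.986, 0.527, 1.433, -0, 1.181, -0.178], TCP at [0.247, 0.574, 0.245] pointing down, gripper open.
Joint ranges: [-3.08, 3.08], [-0.75, 2.2], [0.22, 2.44], [-1.43, 4.57], [0, 2.65], [-2.85, 2.85]. Speed limits (rad/s): [2.79, 2.79, 3.14, 3.14, 3.14, 3.14].

### API

Orientations are given as a unit quaternion [x, y, z, w].
In Python, from rig import get_obs, camera, get_calibration, hand_in, cut_out gives the robot as it stands.
- The arm moves only by the shell command python3 -m inch 'ROWS' [OPENING] [FORCE]. ROWS is JSON, one flat list of numbers, 6 for each row, row after row: the shift along the tool's x, y, z scaled (see below), then the turn, a rotation vector about the tool's x, y, z scaled (see below). A call has 1 to 20 rows; each row is the pose to reach, as a shift and turn from the pose commanded when the call began, along the tool's axes at that moment; what a row does not reach only later rows make up. The controller multiplies each number of a shift by 0.08 m and each number of a turn by 90 degrees. A row lasts 1/12 s, in which the tool goes at most 41.7 mm and 7.16 degrees, less where a joint would pass 70% of its speed; a pose out of reach is approached as far as the arm can. A call with a number of a shift or a turn outside -1 to 1 is refused whole. A call with a gripper value outside its range is refused whole. OPENING is the finger opening in mm, from 0 to 87, set as the call begins (- or left out, the last holds). The fingers move at their own pace and stop on an object; FORCE is the grip in N (left out, the last holds). Time passes only in rows, so rows that repeat a pose let the fingers close. It gives the time, the measured TCP pose, the force, the opening and the grip force at its end, in the units of the state.
- get_obs(): the state, without advancing time (a new reading comes with each control period).
- camera(name): name is "side" or "top" or "wrist"; returns the picture (420x560x3 uint8, red, green, blue); there is no depth.
- get_calibration(name): a dict with "vertical_fov" (degrees; the focal length in pixels is half the picture's height over the tangent of half this angle, whatever the lens; pixels are square), "cx", "cy" (the principal point, pixels), "T" (4x4, takes a point from camera to world coordinates). Camera axes: x right, y down, z forward; pixel columns grow to the right and rows downward; lengths in m; the calibration is good to about 2 mm. A picture is of the moment at which its call begins: read the wrist's pose just before it. get_calibration takes no time and is no camera call; for the wrist camera it gives the pose at the moment of the call.
- hand_in(): hands the job in; it is judged then, once.
Trained networks look in the newest picture that a camera, given by its name, has taken for a name from the list of things; names that differ only in an ending like _2 or _b are one class to them, and where a whole thing is asked for, a point or a joint stands for the part that bears it (a point fixed in the world has none). Each returns a list of dicts, best first, with "conf" (0 to 1); they miss things now and then, are a little off and sometimes report something else, mostly with a low value. They report only what shows in the picture. A call takes as long as a camera call. They do not tell look-alikes from the thing itself.
- cut_out(camera, thing): "region" (420x560 bool, what is visible of it) and "bbox" ([left, top, right, bottom] in pixels, round what is visible of it).
The state is a dict: "time": time; "q": joint angles; "joint_velocities": joint speeds; "joint_torque": joint torques, N m; "position": TCP position; "tool_rot": TCP orientation; "ft_force": force on the tool from outside, world axes, zero at the start; "moment": the same for the moment, N m; "grip_width": finger opening in m; "grip_force": force on a finger pad.
Only numpy, scipy, OpenCV 4.12 (cv2) and the standard library are available. Lean on these libraries where they do the work, as an engineer would, in place of code of your own. Each camera call takes 0.05 s, during which the arm holds its last target. There are 200 camera calls.

### The job

Set the front stop of the stencil press to the thicker of the two gauge bars: lay that bar along the steel strip on the bed, upright tab towards the front and nose reaching past where the frame's front bar comes down, then lower the raised frame gently onto it, without letting it drop, and let go. Now raise the eccentric's lever at the side just until it lifts the frame clear of the gauge bar, so that it slides freely but with no more than 2 mm to spare, and draw the gauge bar out to the front. Lay it flat on the table beside the press, leaving the frame down on its stop and the thin bar, the bottle and the cup where they are.

Things in the scene. Friction and masses are not known exactly. Their poses are not given: they have to be found in the camera images.
- gauge_mid (a point): Centre of the thick gauge bar, the one to use: loose plain aluminium bar 110 long, 28 wide, 12 thick (mm), 0.14 kg, lying flat on the table; this point is 6 mm above its underside. x runs lengthwise from the tab end to the plain nose, y across, z up. An upright tab stands on its rear end.
- gauge_tab (a point): Thick bar's upright tab: 28 wide (y), 10 thick (x), its top 48 mm above the bar's underside (36 above the bar's top). This point is 50 mm behind the bar's centre (its -x), 30 mm above its underside. Axes as the bar. To pinch it along x from above, keep the fingertips above the 12 mm body.
- thin_gauge_mid (a point): Centre of the other gauge bar, same outline and tab but only 6 thick; leave it alone. The two bars lie in either order to the left of the press.
- press: Fixed press; origin under the centre of its bed, a box 280 (x) by 260 (y), top 40 mm above the table. x points from its front (robot side) to its hinge, y to its left, z up.
- seat (a point): Point on the bed's top, on the steel strip (110 x 34 mm, along x), right under the lowered front bar, which covers 12.5 mm either side of it in x. Axes as press. The bed and strip end 82 mm in front of it. The thick bar lies well with its centre 20 mm in front of this point (0 to 40 will do; sideways within 15), lengthwise along x, tab to -x.
- stencil (a joint): Angle (rad) of the hinged aluminium frame (180 x 240, 20 thick, perforated steel stencil, 0.8 kg): 0 = level, positive = raised; starts 1.28 to 1.45, near upright. A stiff hinge holds it there; below about 1.2 it falls unless held. Opening under the front bar = 13 mm + 167.5 mm x sin(angle); resting on the thick bar about -0.006.
- frame_hinge (a point): Fixed point on the frame's hinge axis (its y), at mid-width, at the back of the press, 63 mm above the table. Axes as press.
- frame_handle (a point): Centre of the handle, a black cylindrical knob, 20 diameter, 26 long, flat ends facing +-y, on a short stem at the middle of the frame's front edge. It moves with the frame: at angle 0 it is 210 mm in front of the hinge axis (-x) and 12 mm above it. Pinched along y from above, it turns between the fingers as the frame swings.
- bar_foot (a point): Middle of the front bar's underside, above seat when the frame is down. Its height over seat is the opening under the front bar; 12.2 to 14.3 mm is wanted.
- eccentric (a joint): Angle (rad) of the eccentric stop's lever, 0 to 2.0, starts 0.1 to 0.55. The lever points to the front of the press, 0.35 + this value above level; it grows as the knob is lifted up and over, stays where left, takes about 4 N. Opening with the frame resting on the eccentric = 13.2 mm + 6 mm x sin(value - 1.2): 1.04 to 1.38 is right, 1.17 gives 13 mm.
- lever_knob (a point): Centre of the black cylindrical knob, 22 diameter, 24 long, flat ends facing +-y of the press, on the end of the eccentric's lever, on the right-hand side of the press. It swings at radius 75 mm about the bolt axis, parallel to the press's x-z plane. The press beside it ends 33 mm to the left of this point. Pinched along y, it may shift a little in the fingers as it turns.
- bolt_axis (a point): Fixed point on the eccentric bolt's axis (parallel to the press's y), in the plane in which the knob's centre swings, 39 mm above the table. Axes as press.
- bottle_mid (a point): Middle of a loose small paint bottle, 40 diameter, 125 high, 60 mm above its foot; beyond the gauge bars; leave it alone.
- cup_mid (a point): Middle of a loose paper cup, 72 diameter, 85 high, 42 mm above its foot; to the right of the press; leave it alone.
Things that resemble listed ones, but are neither listed nor needed, are in the scene too. Leave any turquoise look-alike of the part that bears gauge_mid alone.

How it is judged:
By the outcome, as a careful person would: the job done as asked, in the order asked, and still so for the second after the job is handed in, with the robot touching nothing.
It also fails if it takes over 72 s, if anything falls off the work surface, if the arm or the gripper's body presses on something with over 40 N, if the wrist force passes 120 N, or if a joint passes its speed limit or range.

## Working session

There is one attempt and no reset: what is moved stays moved. The work goes in short steps, Python scripts to look and compute and a shell command to move; the robot and the scene stay as the last step left them, time stands still between calls to the robot, and variables do not carry over. Pictures are saved under pics/ and viewed, at most 10 in all, crops included, and the job is handed in when it is done.

```bash
ls; mkdir -p pics; python3 - <<'E'
from rig import *
import cv2,numpy as np
np.set_printoptions(precision=4,suppress=True)
o=get_obs();print(o)
a=[camera(n) for n in ("side","top","wrist")]
for n,i in zip(("side","top","wrist"),a):
    cv2.imwrite(f"pics/{n}0.png",i[...,::-1]); print(n,get_calibration(n))
for t in ["gauge_mid","thin_gauge_mid","press","stencil","frame_handle","lever_knob","eccentric","bottle_mid","cup_mid"]:
  for c in ("side","top","wrist"):
    print(t,c,[(d["conf"],d["bbox"]) for d in cut_out(c,t)])
cv2.imwrite("pics/st.png",cv2.resize(np.hstack([a[0],a[1]]),(800,300))[...,::-1])
E
```

```text
pics
{'time': 0.0, 'q': array([ 0.9855,  0.5285,  1.4339, -0.    ,  1.1814, -0.1785]), 'joint_velocities': array([-0.0009, -0.0001, -0.    ,  0.0013,  0.0012, -0.0001]), 'joint_torque': array([  0.0013, -44.0041, -17.6596,   0.0635,   0.0581,  -0.0002]), 'position': array([0.2469, 0.5734, 0.2436]), 'tool_rot': array([ 0.202 ,  0.9794, -0.001 , -0.0004]), 'ft_force': array([ 0.2877,  0.0833, -0.0746]), 'moment': array([ 0.0136, -0.0199,  0.0166]), 'grip_force': 0.0, 'grip_width': 0.08692024789614881}
side {'vertical_fov': 44.70177969763454, 'cx': 282.1438682329873, 'cy': 206.728719131207, 'T': array([[ 0.8387, -0.3883,  0.3819,  0.0862],
       [-0.5444, -0.5792,  0.6067, -0.7745],
       [-0.0144, -0.7168, -0.6972,  0.9315],
       [ 0.    ,  0.    ,  0.    ,  1.    ]])}
top {'vertical_fov': 51.32503101132138, 'cx': 278.1061395259873, 'cy': 209.50048129621328, 'T': array([[-0.028 , -0.9958,  0.0867,  0.4538],
       [-0.9994,  0.026 , -0.0249, -0.0213],
       [ 0.0225, -0.0874, -0.9959,  1.1782],
       [ 0.    ,  0.    ,  0.    ,  1.    ]])}
wrist {'vertical_fov': 62.54382662943596
[... 1056 characters left out ...]
, 116.3, 360.2, 147.6]), (0.5, [223.4, 115.6, 362.2, 241.6])]
frame_handle wrist []
lever_knob side [(0.75, [294.6, 261.1, 328.0, 287.7])]
lever_knob top [(0.6, [330.5, 206.1, 359.6, 239.6]), (0.53, [236.0, 115.6, 362.8, 151.6]), (0.26, [118.9, 173.7, 141.2, 192.8])]
lever_knob wrist []
eccentric side [(0.93, [295.5, 255.6, 330.1, 289.6])]
eccentric top [(0.53, [331.5, 203.3, 359.2, 240.1])]
eccentric wrist []
bottle_mid side [(0.78, [228.6, 104.9, 247.5, 149.9]), (0.25, [195.3, 163.4, 235.5, 179.8])]
bottle_mid top [(0.59, [114.2, 172.3, 141.1, 195.9])]
bottle_mid wrist []
cup_mid side [(0.62, [400.8, 288.8, 445.2, 341.1])]
cup_mid top [(0.71, [409.3, 160.7, 441.4, 187.6])]
cup_mid wrist []
```

```bash
python3 - <<'E'
import cv2
s=cv2.imread("pics/side0.png");t=cv2.imread("pics/top0.png")
cv2.imwrite("pics/a.png",cv2.resize(s[90:310,130:430],None,fx=2.6,fy=2.6,interpolation=2))
cv2.imwrite("pics/b.png",cv2.resize(t[100:310,100:380],None,fx=2.8,fy=2.8,interpolation=2))
E
```

```text
(no output)
```

View pics/a.png

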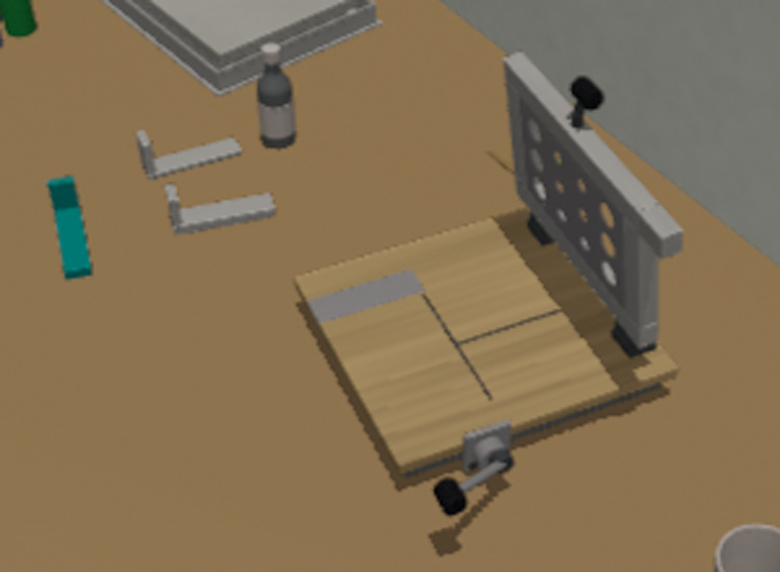

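View pics/b.png

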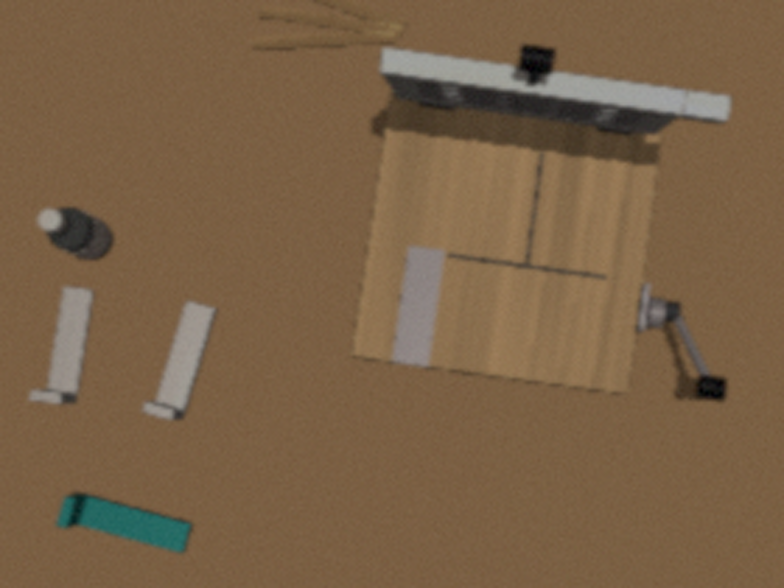

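Side view: the two metal bars are left of the press. The one nearer the press (side ≈(216,171), top ≈(166,227)) is visibly thicker, the other is thin, and turquoise is the decoy. The strip is at the bed's front left, the frame is upright, and the lever is at the right.

```bash
cat > h.py <<'E'
import numpy as np,cv2
from rig import *
from scipy.spatial.transform import Rotation as R
np.set_printoptions(precision=4,suppress=True)
def ray(c,uv):
    k=c if isinstance(c,dict) else get_calibration(c); f=210/np.tan(np.radians(k["vertical_fov"]/2))
    d=np.array([(uv[0]-k["cx"])/f,(uv[1]-k["cy"])/f,1]); T=np.array(k["T"]); return T[:3,3],T[:3,:3]@d
def onz(c,uv,z):
    p,d=ray(c,uv); return p+d*(z-p[2])/d[2]
def proj(c,P):
    k=c if isinstance(c,dict) else get_calibration(c); f=210/np.tan(np.radians(k["vertical_fov"]/2)); T=np.array(k["T"])
    q=T[:3,:3].T@(np.asarray(P)-T[:3,3]); return np.array([k["cx"]+f*q[0]/q[2],k["cy"]+f*q[1]/q[2]])
def tri(*cu):
    A=0;b=0
    for c,uv in cu:
        p,d=ray(c,uv); d=d/np.linalg.norm(d); M=np.eye(3)-np.outer(d,d); A=A+M; b=b+M@p
    X=np.linalg.solve(A,b); return X,[np.round(proj(c,X)-uv,1) for c,uv in cu]
def go(target,yaw=None,Rt=None):
    "shift/turn in command units from measured pose; tool down with tool-y at yaw (world), or Rt"
    o=get_obs(); R0=R.from_quat(o["tool_rot"])
    if yaw is not None:
        y=np.array([np.cos(yaw),np.sin(yaw),0]); z=np.array([0,0,-1.]); Rt=R.from_matrix(np.c_[np.cross(y,z),y,z])
    Rt=Rt or R0
    print("pos",o["position"],"shift",R0.inv().apply(np.array(target)-o["position"])/0.08,"turn",(R0.inv()*Rt).as_rotvec()/(np.pi/2))
E
python3 - <<'E'
from h import *
a=lambda x,y:(x/2.6+130-.3,y/2.6+90-.3); b=lambda x,y:(x/2.8+100-.3,y/2.8+100-.3)
FL=onz("top",b(355,355),.04);FR=onz("top",b(625,390),.04)
print("bed",FL,FR,np.linalg.norm(FL-FR)); 
print("bed side",onz("side",a(297,283),.04),onz("side",a(400,470),.04), "backR",onz("side",a(677,370),.04),"backL",onz("side",a(491,219),.04))
for c,f,ps in(("top",b,[(408,247),(445,252),(430,366),(393,360)]),("side",a,[(307,300),(318,321),(425,290),(414,270)])): print("strip",[onz(c,f(*p),.0405)[:2] for p in ps])
print("handle",tri(("side",a(587,92)),("top",b(537,60))))
print("knob",tri(("side",a(451,496)),("top",b(712,388))))
print("bolt",tri(("side",a(500,461)),("top",b(672,310))))
print("bar nose top",onz("top",b(188,302),.012),onz("top",b(216,309),.012))
print("tab top",onz("top",b(145,403),.048),onz("top",b(183,416),.048))
for c,t in(("top","gauge_mid"),("side","thin_gauge_mid")):pass
E
```

```text
bed [0.5122 0.0857 0.04  ] [ 0.4728 -0.1643  0.04  ] 0.2530296083440874
bed side [0.5098 0.0807 0.04  ] [ 0.4666 -0.1705  0.04  ] backR [ 0.7404 -0.2134  0.04  ] backL [0.724  0.0527 0.04  ]
strip [array([0.6119, 0.0344]), array([ 0.6063, -0.0001]), array([0.5   , 0.0164]), array([0.5065, 0.0505])]
strip [array([0.5057, 0.054 ]), array([0.4999, 0.0233]), array([0.6082, 0.0021]), array([0.6152, 0.032 ])]
handle (array([ 0.7192, -0.0774,  0.2754]), [array([-0.1,  0. ]), array([ 0. , -0.1])])
knob (array([ 0.4718, -0.2388,  0.0742]), [array([ 0.1, -0. ]), array([-0.,  0.])])
bolt (array([ 0.5449, -0.2104,  0.04  ]), [array([ 0.7, -0.1]), array([-0.3,  0.5])])
bar nose top [0.5683 0.2459 0.012 ] [0.5609 0.2194 0.012 ]
tab top [0.473  0.2773 0.048 ] [0.4602 0.2428 0.048 ]
```

```bash
python3 -m inch '[-1,-0.8,0,0,0,0.913,-1,-0.8,0,0,0,0.913,-1,-0.8,0,0,0,0.913,-1,-0.8,0,0,0,0.913,-1,-0.8,0,0,0,0.913,-1,-0.8,0,0,0,0.913,-1,-0.8,0,0,0,0.913,-1,-0.8,0,0,0,0.913,-1,-0.8,0,0,0,0.913,-1,-0.8,0,0,0,0.913,-1,-0.8,0,0,0,0.913,-1,-0.8,0,0,0,0.913]' 50 40
python3 -m inch '[-0.71,0.92,0.35,0,0,0,-0.71,0.92,0.35,0,0,0,-0.71,0.92,0.35,0,0,0]'
python3 -m inch '[-0.71,0.92,0.35,0,0,0,-0.71,0.92,0.35,0,0,0,-0.71,0.92,0.35,0,0,0]'
python3 -m inch '[-0.71,0.92,0.35,0,0,0,-0.71,0.92,0.35,0,0,0,-0.71,0.92,0.35,0,0,0,-0.71,0.92,0.35,0,0,0]'
python3 - <<'E'
from h import *
i=camera("wrist");cv2.imwrite("pics/w1.png",cv2.resize(i,None,fx=1.4,fy=1.4)[...,::-1])
np.save("k1.npy",get_calibration("wrist"),allow_pickle=True)
print(get_obs()["position"],proj("wrist",[.4634,.2607,.048]),proj("wrist",[.5116,.2474,.012]))
for t in("gauge_mid","gauge_tab"):print([(d["conf"],d["bbox"]) for d in cut_out("wrist",t)])
E
```

```text
time: 2.5
position: [0.2954, 0.4836, 0.2446]
tool_rot: [0.797, 0.603, 0.0, -0.0]
ft_force: [-0.1, -0.1, 0.3]
grip_width: 0.0502
grip_force: 0.0
time: 2.75
position: [0.3525, 0.4059, 0.2153]
tool_rot: [0.796, 0.605, -0.001, 0.001]
ft_force: [-0.5, 0.0, 0.5]
grip_width: 0.0502
grip_force: 0.0
time: 3.0
position: [0.4091, 0.3315, 0.1874]
tool_rot: [0.797, 0.604, -0.001, 0.001]
ft_force: [-0.1, -1.0, 0.2]
grip_width: 0.0499
grip_force: 0.0
time: 3.33
position: [0.4647, 0.258, 0.1597]
tool_rot: [0.797, 0.603, -0.0, 0.0]
ft_force: [0.2, -0.3, 1.0]
grip_width: 0.0497
grip_force: 0.0
[0.4634 0.2595 0.1602] [278.6536 210.7049] [336.708 199.069]
[(0.85, [268.3, 177.4, 397.7, 220.6]), (0.74, [99.0, 119.0, 170.9, 248.3])]
[(0.82, [98.6, 120.2, 169.3, 244.3]), (0.79, [269.5, 177.4, 399.6, 220.9])]
```

View pics/w1.png

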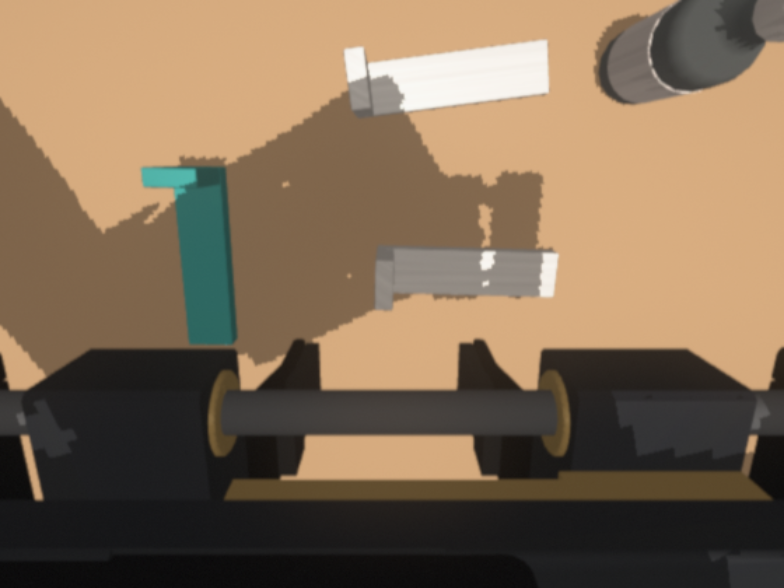

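```bash
python3 - <<'E'
from h import *
f=lambda x,y:(x/1.4-.2,y/1.4-.2)
n=[onz("wrist",f(*p),.012) for p in((557,252),(553,297))]
t=[onz("wrist",f(*p),.048) for p in((376,262),(393,262),(392,308),(376,310))]
print(n,t); nm=np.mean(n,0);tm=np.mean(t,0);d=(nm-tm)[:2];print(nm,tm,np.linalg.norm(d),np.arctan2(d[1],d[0]))
b=[onz("wrist",f(*p),.012) for p in((394,250),(394,296))];print(b,np.linalg.norm(n[0]-n[1]))
E
```

```text
[array([0.5641, 0.2517, 0.012 ]), array([0.5567, 0.2243, 0.012 ])] [array([0.4597, 0.282 , 0.048 ]), array([0.4684, 0.2796, 0.048 ]), array([0.4611, 0.255 , 0.048 ]), array([0.4523, 0.2562, 0.048 ])]
[0.5604 0.238  0.012 ] [0.4604 0.2682 0.048 ] 0.10451667073222054 -0.29344239381024684
[array([0.4692, 0.2793, 0.012 ]), array([0.4616, 0.2513, 0.012 ])] 0.028372750040685214
```

Wrist view: the thick bar's tab top is centred near (384,286) and its nose near (555,275). Sizes check (105 mm from tab to nose, 28 mm wide). Descending and pinching the tab.

```bash
python3 -m inch '[0.08,-0.05,0.8,0,0,-0.01,0.08,-0.05,0.8,0,0,-0.01,0.08,-0.05,0.8,0,0,-0.01]'
python3 -m inch '[0,0,0.7,0,0,0,0,0,0.7,0,0,0,0,0,0.7,0,0,0]'
python3 -m inch '[0,0,0,0,0,0,0,0,0,0,0,0,0,0,0,0,0,0,0,0,0,0,0,0,0,0,0,0,0,0]' 0 45
python3 -m inch '[0,0,-1,0,0,0,0,0,-1,0,0,0,0,0,-1,0,0,0]'
python3 - <<'E'
from h import *
i=camera("side");j=camera("wrist");cv2.imwrite("pics/s2.png",np.vstack([cv2.resize(i[90:310,130:430],(400,293)),cv2.resize(j,(400,300))])[...,::-1])
yaw=-.163; x=np.array([np.cos(yaw),np.sin(yaw),0]);seat=np.array([.5836,.0221,.04])
for s in(-.07,):go(seat+s*x+[0,0,.08],yaw)
E
```

```text
time: 3.73
position: [0.4565, 0.2685, 0.0935]
tool_rot: [0.79, 0.613, -0.004, -0.002]
ft_force: [-0.3, 0.1, -1.1]
grip_width: 0.0501
grip_force: 0.0
time: 3.98
position: [0.4584, 0.2683, 0.039]
tool_rot: [0.791, 0.612, -0.002, -0.001]
ft_force: [-1.2, -0.8, 0.3]
grip_width: 0.0499
grip_force: 0.0
time: 4.4
position: [0.4613, 0.268, 0.0418]
tool_rot: [0.791, 0.612, 0.001, 0.0]
ft_force: [-0.5, -0.7, -0.4]
grip_width: 0.0245
grip_force: 0.0
time: 4.65
position: [0.4645, 0.2691, 0.1262]
tool_rot: [0.791, 0.612, 0.006, 0.002]
ft_force: [-0.2, 0.3, 0.3]
grip_width: 0.0053
grip_force: 0.0
pos [0.4618 0.268  0.1226] shift [-2.672   1.3754  0.0308] turn [ 0.0027 -0.0015 -0.0582]
```

View pics/s2.png

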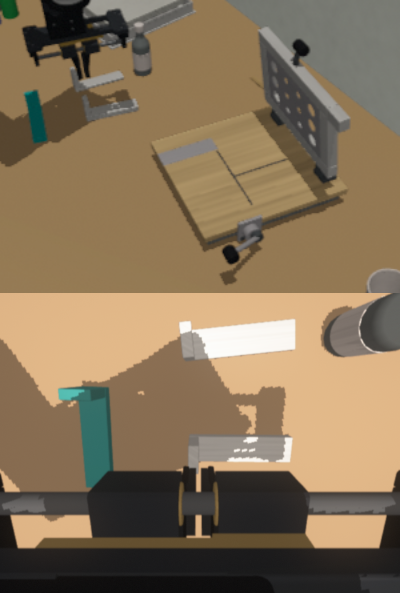

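The fingers needed longer to close, so the bar was not picked up; both bars look undisturbed. Retrying with more closing time.

```bash
python3 -m inch '[0,0,0.1,0,0,0,0,0,0.1,0,0,0,0,0,0.1,0,0,0,0,0,0.1,0,0,0,0,0,0.1,0,0,0,0,0,0.5,0,0,0,0,0,1,0,0,0,0,0,1,0,0,0,0,0,1,0,0,0]' 40
python3 -m inch '[0,0,0,0,0,0,0,0,0,0,0,0,0,0,0,0,0,0,0,0,0,0,0,0,0,0,0,0,0,0,0,0,0,0,0,0,0,0,0,0,0,0,0,0,0,0,0,0,0,0,0,0,0,0]' 0 45
```

```text
time: 5.5
position: [0.4599, 0.2674, 0.0382]
tool_rot: [0.791, 0.612, -0.002, -0.001]
ft_force: [0.7, -0.1, 0.3]
grip_width: 0.0394
grip_force: 0.0
time: 6.25
position: [0.4604, 0.2677, 0.0411]
tool_rot: [0.791, 0.612, -0.0, -0.0]
ft_force: [-2.7, -1.2, 6.0]
grip_width: 0.0097
grip_force: 45.0
```

```bash
python3 -m inch '[0,0,-1,0,0,0,0,0,-1,0,0,0,0,0,-1,0,0,0]'
python3 -m inch '[-0.9,0.46,0,0,0,0,-0.9,0.46,0,0,0,0,-0.9,0.46,0,0,0,0]'
python3 -m inch '[-0.9,0.46,0,0,0,0,-0.9,0.46,0,0,0,0,-0.9,0.46,0,0,0,0]'
python3 -m inch '[-0.86,0.44,0,0,0,-0.058,-0.86,0.44,0,0,0,-0.058,-0.86,0.44,0,0,0,-0.058,-0.86,0.44,0,0,0,-0.058,-0.86,0.44,0,0,0,-0.058]'
python3 - <<'E'
from h import *
i=camera("side");j=camera("top");w=camera("wrist")
cv2.imwrite("pics/s3.png",np.hstack([cv2.resize(i[100:310,230:400],(390,480)),cv2.resize(w[:,80:],(400,480))])[...,::-1])
yaw=-.163; x=np.array([np.cos(yaw),np.sin(yaw),0]);seat=np.array([.5836,.0221,.04])
go(seat-.07*x+[0,0,.0805-.04],yaw);print(get_obs()["grip_width"])
for s in ((-.082,-.017),(-.082,.017),(.028,.017),(.028,-.017)):
  P=seat+s[0]*x+s[1]*np.array([-x[1],x[0],0]); print(P,proj("wrist",P),proj("side",P))
E
```

```text
time: 6.5
position: [0.4644, 0.2691, 0.1253]
tool_rot: [0.791, 0.612, 0.005, 0.002]
ft_force: [1.9, -1.0, -0.6]
grip_width: 0.0095
grip_force: 45.0
time: 6.75
position: [0.4799, 0.184, 0.1205]
tool_rot: [0.792, 0.61, 0.0, 0.001]
ft_force: [0.1, 0.1, -0.9]
grip_width: 0.0102
grip_force: 45.0
time: 7.0
position: [0.4983, 0.1046, 0.1204]
tool_rot: [0.793, 0.61, 0.001, 0.002]
ft_force: [-0.1, 0.4, -0.6]
grip_width: 0.0096
grip_force: 45.0
time: 7.42
position: [0.5116, 0.0348, 0.1201]
tool_rot: [0.763, 0.647, -0.0, -0.001]
ft_force: [-0.1, 0.1, -0.8]
grip_width: 0.0096
grip_force: 45.0
pos [0.5115 0.0357 0.1203] shift [-0.0218  0.0423  0.4977] turn [-0.0008 -0.0001  0.0008]
0.009970464799772387
[0.4999 0.0186 0.04  ] [266.6829 251.3991] [253.0025 214.4065]
[0.5054 0.0522 0.04  ] [266.2984 203.4764] [248.0847 205.6848]
[0.614  0.0343 0.04  ] [432.8918 203.6667] [288.046  193.3445]
[0.6085 0.0008 0.04  ] [426.9129 251.6062] [293.5424 201.6447]
```

View pics/s3.png

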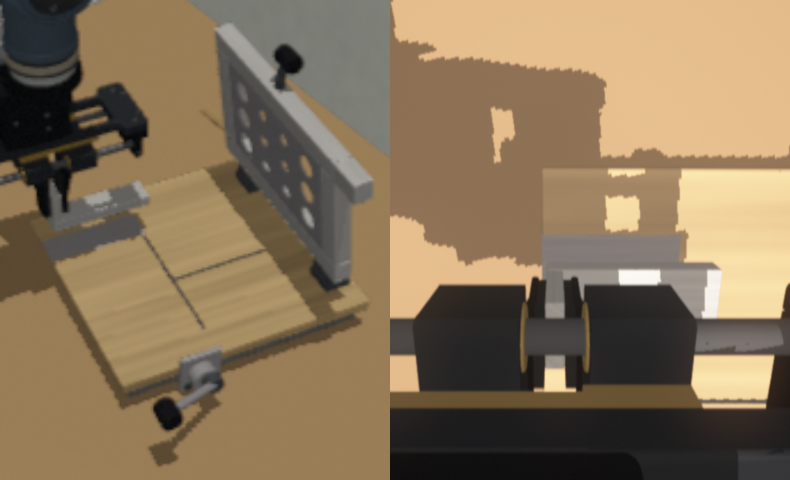

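Wrist view: the strip corners at (263,206) and (432,205) match the prediction to within 2 mm, and the bar is parallel to the strip. Lowering it.

```bash
python3 -m inch '[-0.03,0.03,0.2,0,0,0,-0.03,0.03,0.4,0,0,0,-0.03,0.03,0.45,0,0,0,-0.03,0.03,0.47,0,0,0,-0.03,0.03,0.49,0,0,0,-0.03,0.03,0.5,0,0,0,-0.03,0.03,0.5,0,0,0]'

```

```text
time: 8.15
position: [0.5146, 0.0319, 0.0811]
tool_rot: [0.762, 0.647, 0.0, 0.0]
ft_force: [0.5, 0.4, -0.9]
grip_width: 0.0097
grip_force: 45.0
```

```bash
python3 -m inch '[0,0,0.01,0,0,0,0,0,0.01,0,0,0,0,0,0.02,0,0,0,0,0,0.02,0,0,0]'
```

```text
time: 8.48
position: [0.5147, 0.0318, 0.081]
tool_rot: [0.762, 0.647, 0.001, 0.001]
ft_force: [-2.3, 1.3, 12.2]
grip_width: 0.0093
grip_force: 45.0
```

```bash
python3 -m inch '[0,0,-0.02,0,0,0,0,0,-0.02,0,0,0,0,0,-0.02,0,0,0,0,0,-0.02,0,0,0,0,0,-0.02,0,0,0,0,0,-0.02,0,0,0]' 45
python3 -m inch '[0,0,-0.3,0,0,0,0,0,-0.7,0,0,0,0,0,-1,0,0,0]'
python3 -m inch '[-0.3,0.3,-0.4,0,0,-1,-0.6,0.6,-0.8,0,0,-1,-0.93,0.9,-1,0,0,-1,-0.93,0.9,-1,0,0,-1,-0.93,0.9,-1,0,0,-1,-0.93,0.9,-1,0,0,-1,-0.93,0.9,-1,0,0,-1,-0.93,0.9,-1,0,0,-1,-0.93,0.9,-1,0,0,-1,-0.93,0.9,-1,0,0,-1,-0.93,0.9,-1,0,0,-1,-0.93,0.9,-1,0,0,-1,-0.93,0.9,-1,0,0,-1]'
python3 -m inch '[-0.3,0,-0.5,0,0,0,-0.6,0,-1,0,0,0,-0.9,0,-1,0,0,0,-0.9,0,-1,0,0,0]'
python3 - <<'E'
from h import *
i=camera("side");j=camera("top");w=camera("wrist")
for n,p in zip("sjw",(i,j,w)): cv2.imwrite(f"pics/s4{n}.png",p[...,::-1])
cv2.imwrite("pics/s4.png",np.hstack([cv2.resize(i[100:310,230:400],(390,480)),cv2.resize(w,(410,308),interpolation=2)[:480] if 0 else cv2.resize(w[:,40:520],(410,480))])[...,::-1])
go([.7192,-.0774,.335],1.408);print(proj("wrist",[.7192,-.0774,.2754]))
for c in("wrist","side"):print([(d["conf"],d["bbox"]) for d in cut_out(c,"frame_handle")])
for P in ([.5146,.0318,.088],[.6236,.0139,.052]):print(proj("side",P))
E
```

```text
time: 8.98
position: [0.5143, 0.0315, 0.0803]
tool_rot: [0.762, 0.647, -0.0, -0.0]
ft_force: [0.3, -0.8, 0.1]
grip_width: 0.0405
grip_force: 0.0
time: 9.23
position: [0.5142, 0.0315, 0.1615]
tool_rot: [0.762, 0.647, -0.0, -0.0]
ft_force: [0.0, -0.5, 0.4]
grip_width: 0.0448
grip_force: 0.0
time: 10.32
position: [0.573, -0.0535, 0.2401]
tool_rot: [0.079, 0.997, 0.0, -0.0]
ft_force: [-0.4, -0.6, -0.7]
grip_width: 0.045
grip_force: 0.0
time: 10.65
position: [0.6505, -0.067, 0.3244]
tool_rot: [0.082, 0.997, -0.001, 0.007]
ft_force: [0.9, -0.6, -0.4]
grip_width: 0.0452
grip_force: 0.0
pos [ 0.6432 -0.065   0.3192] shift [-0.9623  0.0014 -0.2014] turn [ 0.0002 -0.0022 -0.0003]
[278.2344 362.4418]
[(0.86, [180.8, 244.0, 377.9, 343.5])]
[(0.9, [323.9, 110.7, 390.1, 221.9]), (0.62, [229.2, 104.1, 244.3, 148.7])]
[254.3655 194.884 ]
[295.6122 192.9713]
```

View pics/s4.png

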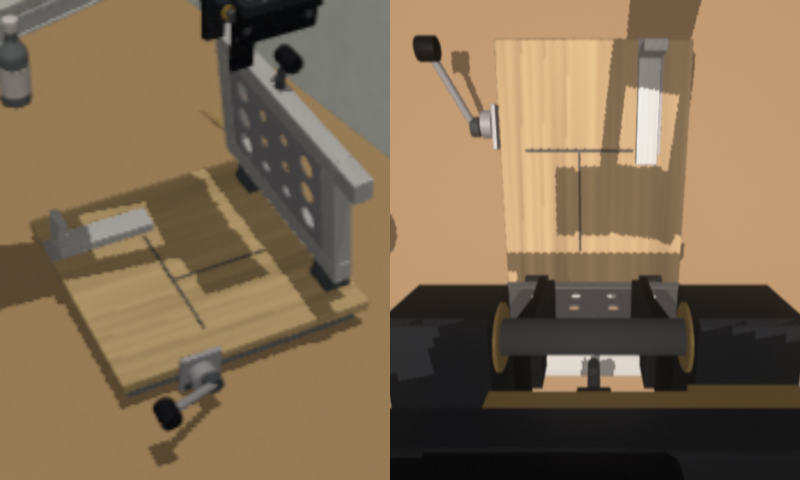

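The bar lies on the strip with its tab to the front, and the handle stem is centred between the fingers. Moving over the handle and pinching it.

```bash
python3 -m inch '[-0.5,0,-0.2,0,0,0,-0.96,0,-0.2,0,0,0,-0.96,0,-0.2,0,0,0]'
python3 -m inch '[0,0,0.3,0,0,0,0,0,0.6,0,0,0,0,0,0.7,0,0,0,0,0,0.7,0,0,0]'
python3 - <<'E'
from h import *
i=camera("side");j=camera("top")
cv2.imwrite("pics/s5.png",np.hstack([cv2.resize(i[80:200,290:390],(400,480)),cv2.resize(j[80:200,240:340],(400,480))])[...,::-1])
go([.7192,-.0774,.278],1.408)
E
```

```text
time: 11.15
position: [0.7241, -0.079, 0.3339]
tool_rot: [0.082, 0.997, -0.0, 0.001]
ft_force: [-0.1, -0.2, 0.3]
grip_width: 0.0451
grip_force: 0.0
time: 11.48
position: [0.7174, -0.0771, 0.2763]
tool_rot: [0.082, 0.997, 0.001, -0.004]
ft_force: [0.1, -0.3, -0.4]
grip_width: 0.0451
grip_force: 0.0
pos [ 0.7197 -0.0777  0.2807] shift [0.0074 0.0027 0.0332] turn [ 0.     -0.0004 -0.0004]
```

View pics/s5.png

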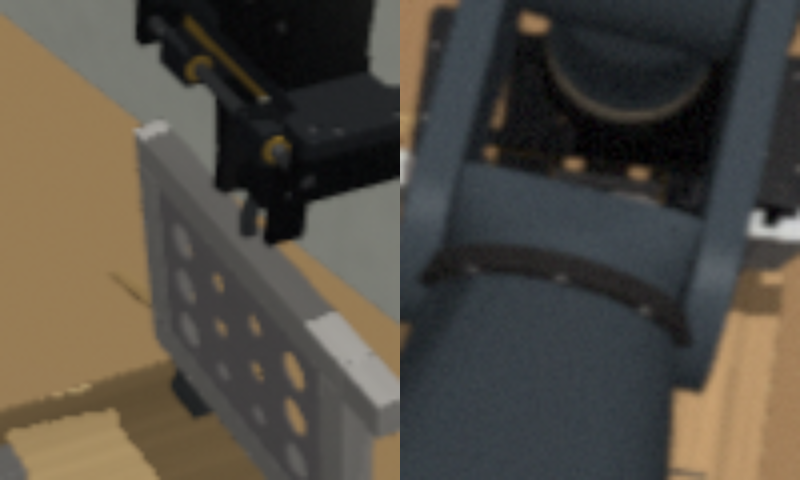

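```bash
python3 -m inch '[0,0,0.02,0,0,0,0,0,0.02,0,0,0,0,0,0.02,0,0,0,0,0,0.02,0,0,0,0,0,0.02,0,0,0,0,0,0.02,0,0,0,0,0,0.02,0,0,0,0,0,0.02,0,0,0]' 0 25
python3 - <<'E'
from h import *
o=get_obs();p=o["position"];print(o["grip_width"],o["ft_force"],p)
yaw=-.163;x=np.array([np.cos(yaw),np.sin(yaw),0]);f=.7399-p@x;u=p[2]-.003-.063
r=np.hypot(f,u);ph=np.arctan2(u,f);print("f,u,r,phi",f,u,r,ph)
for a in np.r_[np.linspace(ph,1.25,4),np.arange(1.2,.0,-.05),.051-.006]:print(round(a,3),np.round([(r*np.cos(a)-f)/.08,(u-r*np.sin(a))/.08],3))
E
```

```text
time: 12.25
position: [0.7205, -0.0774, 0.2801]
tool_rot: [0.081, 0.997, 0.0, 0.001]
ft_force: [-0.4, 2.8, 4.0]
grip_width: 0.026
grip_force: 25.0
0.026008463232426813 [-0.4182  2.7567  4.0165] [ 0.7205 -0.0774  0.2801]
f,u,r,phi 0.01642274242303532 0.21409267262491527 0.21472163128192862 1.4942376857233235
1.494 [0. 0.]
1.413 [0.217 0.026]
1.331 [0.431 0.069]
1.25 [0.641 0.129]
1.2 [0.767 0.175]
1.15 [0.891 0.226]
1.1 [1.012 0.284]
1.05 [1.13  0.348]
1.0 [1.245 0.418]
0.95 [1.356 0.493]
0.9 [1.463 0.574]
0.85 [1.566 0.66 ]
0.8 [1.665 0.751]
0.75 [1.759 0.847]
0.7 [1.848 0.947]
0.65 [1.931 1.052]
0.6 [2.01  1.161]
0.55 [2.083 1.273]
0.5 [2.15  1.389]
0.45 [2.212 1.509]
0.4 [2.267 1.631]
0.35 [2.316 1.756]
0.3 [2.359 1.883]
0.25 [2.395 2.012]
0.2 [2.425 2.143]
0.15 [2.449 2.275]
0.1 [2.465 2.408]
0.05 [2.475 2.542]
0.045 [2.476 2.555]
```

```bash
python3 -m inch '[0.1,0,0.012,0,0,0,0.217,0,0.026,0,0,0,0.324,0,0.046,0,0,0,0.431,0,0.069,0,0,0,0.536,0,0.098,0,0,0,0.641,0,0.129,0,0,0,0.767,0,0.175,0,0,0,0.891,0,0.226,0,0,0]'
```

```text
time: 12.92
position: [0.6501, -0.0657, 0.2615]
tool_rot: [0.081, 0.997, 0.0, 0.001]
ft_force: [0.8, 3.2, 1.9]
grip_width: 0.026
grip_force: 25.0
```

```bash
python3 -m inch '[0.121,0,0.058,0,0,0,0.239,0,0.122,0,0,0,0.354,0,0.192,0,0,0,0.465,0,0.267,0,0,0,0.572,0,0.348,0,0,0,0.675,0,0.434,0,0,0,0.774,0,0.525,0,0,0,0.868,0,0.621,0,0,0,0.957,0,0.721,0,0,0]'

```

```text
time: 13.67
position: [0.5743, -0.0532, 0.2024]
tool_rot: [0.082, 0.997, 0.0, 0.001]
ft_force: [2.3, 1.8, -1.7]
grip_width: 0.0259
grip_force: 25.0
```

```bash
python3 -m inch '[0.083,0,0.105,0,0,0,0.162,0,0.214,0,0,0,0.235,0,0.326,0,0,0,0.302,0,0.442,0,0,0,0.364,0,0.562,0,0,0,0.419,0,0.684,0,0,0,0.468,0,0.809,0,0,0,0.511,0,0.936,0,0,0]'

```

```text
time: 14.33
position: [0.535, -0.0466, 0.1277]
tool_rot: [0.082, 0.997, 0.0, 0.002]
ft_force: [3.3, 4.1, -2.4]
grip_width: 0.0254
grip_force: 25.0
```

```bash
python3 -m inch '[0.036,0,0.129,0,0,0,0.066,0,0.26,0,0,0,0.09,0,0.392,0,0,0,0.1,0,0.46,0,0,0,0.106,0,0.525,0,0,0,0.106,0,0.525,0,0,0]'
python3 -m inch '[0.004,0,0.04,0,0,0,0.006,0,0.07,0,0,0,0.008,0,0.09,0,0,0,0.008,0,0.11,0,0,0,0.008,0,0.11,0,0,0]'
```

```text
time: 14.83
position: [0.527, -0.0453, 0.0851]
tool_rot: [0.082, 0.997, 0.0, 0.002]
ft_force: [5.0, 4.5, -4.0]
grip_width: 0.0254
grip_force: 25.0
time: 15.25
position: [0.5268, -0.0453, 0.081]
tool_rot: [0.082, 0.997, -0.0, 0.003]
ft_force: [-1.9, 5.9, 26.6]
grip_width: 0.0256
grip_force: 25.0
```

```bash
python3 -m inch '[0,0,-0.03,0,0,0,0,0,-0.05,0,0,0,0,0,-0.05,0,0,0]'
```

```text
time: 15.5
position: [0.5268, -0.0453, 0.0818]
tool_rot: [0.082, 0.997, 0.0, 0.002]
ft_force: [4.6, 4.0, -2.0]
grip_width: 0.0259
grip_force: 25.0
```

```bash
python3 -m inch '[0,0,0.01,0,0,0,0,0,0.018,0,0,0,0,0,0.018,0,0,0]'
python3 -m inch '[0,0,0,0,0,0,0,0,0,0,0,0,0,0,0,0,0,0,0,0,0,0,0,0]' 46
python3 -m inch '[0,0,-0.4,0,0,0,0,0,-0.8,0,0,0,0,0,-1,0,0,0,0,0,-1,0,0,0]' 32
python3 - <<'E'
from h import *
w=camera("wrist");s=camera("side")
cv2.imwrite("pics/s6.png",np.hstack([cv2.resize(s[160:310,230:400],(400,353)),cv2.resize(w[:,40:520],(400,353))])[...,::-1])
yaw=-.163;x=np.array([np.cos(yaw),np.sin(yaw),0]);y=np.array([-x[1],x[0],0])
for a in (.13,1.17):
  P=x*(.5719-.075*np.cos(.35+a))+y*(-.1593);P[2]=.039+.075*np.sin(.35+a);print(P,proj("side",P),proj("wrist",P))
print(proj("wrist",[.4718,-.2388,.0742]))
for c in("side","wrist"):
  for t in ("lever_knob","eccentric"):print(c,t,[(d["conf"],d["bbox"]) for d in cut_out(c,t)])
E
```

```text
time: 15.75
position: [0.5268, -0.0453, 0.0812]
tool_rot: [0.082, 0.997, 0.0, 0.002]
ft_force: [2.1, 5.6, 8.6]
grip_width: 0.026
grip_force: 25.0
time: 16.08
position: [0.5244, -0.0458, 0.0796]
tool_rot: [0.082, 0.997, -0.0, -0.001]
ft_force: [-0.1, 0.2, 0.2]
grip_width: 0.0429
grip_force: 0.0
time: 16.42
position: [0.527, -0.0464, 0.1633]
tool_rot: [0.082, 0.997, -0.001, 0.003]
ft_force: [0.6, -0.5, 0.6]
grip_width: 0.0333
grip_force: 0.0
[ 0.4728 -0.2392  0.0736] [303.7188 280.5424] [-16.9442 196.7954]
[ 0.5347 -0.2494  0.1139] [331.3373 258.6337] [-47.4638 311.8566]
[-17.6609 195.4355]
side lever_knob [(0.61, [269.7, 163.1, 374.5, 260.8]), (0.59, [296.6, 263.4, 325.7, 288.0])]
side eccentric [(0.58, [294.8, 259.3, 330.1, 290.3])]
wrist lever_knob [(0.89, [0.5, 173.0, 108.6, 259.4])]
wrist eccentric [(0.88, [0.0, 170.7, 109.2, 258.6])]
```

View pics/s6.png

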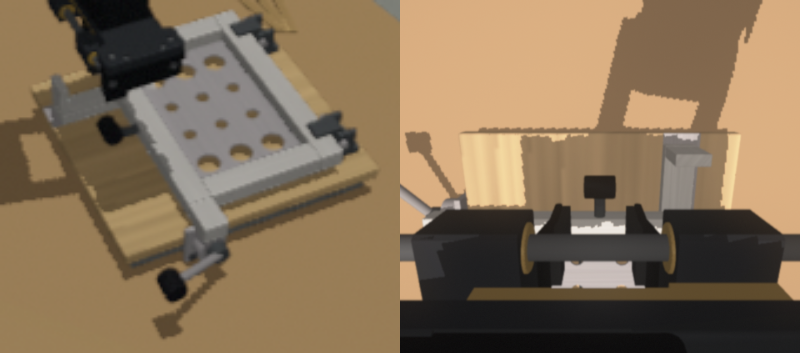

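The frame is down with the bar under its front bar and the tab at the front. Moving over the lever knob.

```bash
python3 -m inch '[0.1,-0.5,0,0,0,0,0.1,-0.83,0,0,0,0,0.1,-0.83,0,0,0,0]' 31
python3 -m inch '[0.1,-0.5,0,0,0,0,0.1,-0.83,0,0,0,0,0.1,-0.83,0,0,0,0]'
python3 -m inch '[0.1,-0.5,0,0,0,0,0.1,-0.83,0,0,0,0,0.1,-0.83,0,0,0,0,0.1,-0.83,0,0,0,0]'
python3 - <<'E'
from h import *
w=camera("wrist");s=camera("top")
cv2.imwrite("pics/s7.png",cv2.resize(w,(784,588))[...,::-1])
go([.4725,-.239,.165],1.408)
print(proj("wrist",[.4725,-.239,.074]))
d=cut_out("wrist","lever_knob");print([(e["conf"],e["bbox"]) for e in d])
E
```

```text
time: 16.97
position: [0.5057, -0.1133, 0.1591]
tool_rot: [0.083, 0.997, -0.001, -0.0]
ft_force: [-0.1, -0.5, 0.7]
grip_width: 0.0311
grip_force: 0.0
time: 17.22
position: [0.4875, -0.1778, 0.1594]
tool_rot: [0.083, 0.997, -0.001, 0.0]
ft_force: [1.0, -0.1, -0.5]
grip_width: 0.031
grip_force: 0.0
time: 17.55
position: [0.4686, -0.2386, 0.1594]
tool_rot: [0.083, 0.997, 0.001, -0.0]
ft_force: [-0.6, -0.4, 0.7]
grip_width: 0.031
grip_force: 0.0
pos [ 0.4684 -0.2368  0.1594] shift [-0.0545 -0.0185 -0.0701] turn [ 0.0011 -0.0012 -0.0003]
[275.5669 231.4018]
[(0.76, [259.5, 208.5, 351.4, 276.7])]
```

View pics/s7.png

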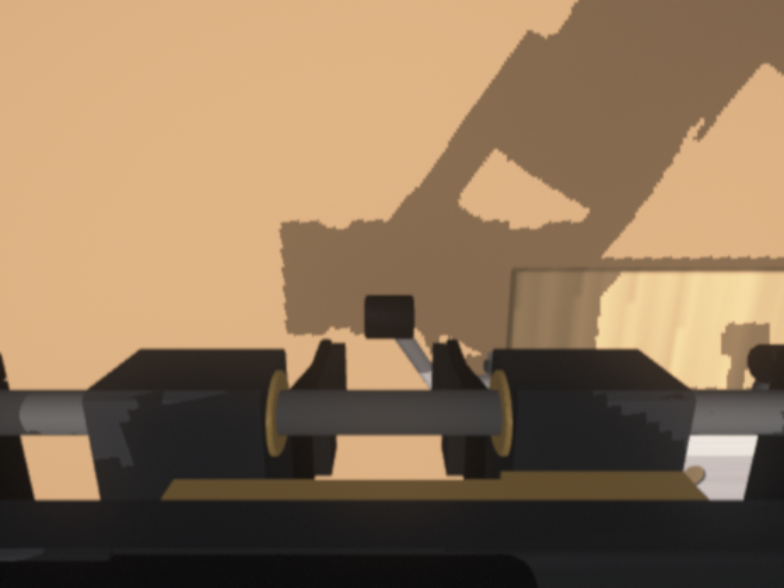

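The knob at (278,226) is centred between the fingers and within 2–4 mm of the estimate. Descending and gripping.

```bash
python3 -m inch '[0,0,0.3,0,0,0,0,0,0.6,0,0,0,0,0,0.9,0,0,0,0,0,1,0,0,0,0,0,1,0,0,0]'
python3 -m inch '[0,0,0.02,0,0,0,0,0,0.02,0,0,0,0,0,0.02,0,0,0,0,0,0.02,0,0,0,0,0,0.02,0,0,0]' 0 25
python3 - <<'E'
from h import *
o=get_obs();p=o["position"];print(o["grip_width"],o["ft_force"],p)
yaw=-.163;x=np.array([np.cos(yaw),np.sin(yaw),0]);f=.5719-p@x;u=p[2]-.003-.039
for r in(.073,.075,.077):
  print(r, "angle from z",np.arcsin(u/r)-.35,"from f",np.arccos(f/r)-.35 if f<r else None)
r=np.hypot(f,u);ph=np.arctan2(u,f);print("f,u,r,val",f,u,r,ph-.35)
a0=np.arcsin(u/.075)
for v in np.arange(0.1,1.5,.1):
  a=v+.35;print(round(v,2),np.round([.075*(np.cos(a)-np.cos(a0))/.08,(u-.075*np.sin(a))/.08],3))
E
```

```text
time: 18.12
position: [0.4677, -0.2361, 0.0782]
tool_rot: [0.081, 0.997, 0.002, -0.002]
ft_force: [-0.3, -0.1, -0.3]
grip_width: 0.0309
grip_force: 0.0
time: 18.53
position: [0.4694, -0.2384, 0.0792]
tool_rot: [0.082, 0.997, -0.0, 0.001]
ft_force: [1.0, 1.6, 0.2]
grip_width: 0.0241
grip_force: 25.0
0.02411379245505357 [0.9846 1.5734 0.1776] [ 0.4694 -0.2384  0.0792]
0.073 angle from z 0.18543892775409287 from f -0.06422260753614384
0.075 angle from z 0.16969192067348327 from f 0.01574478432752696
0.077 angle from z 0.15489292068464777 from f 0.07847213943242654
f,u,r,val 0.07003932389010481 0.03724595678395443 0.07932697011568769 0.1387521580948179
0.1 [0.03  0.058]
0.2 [-0.014 -0.024]
0.3 [-0.067 -0.102]
0.4 [-0.128 -0.173]
0.5 [-0.195 -0.239]
0.6 [-0.268 -0.297]
0.7 [-0.347 -0.348]
0.8 [-0.431 -0.39 ]
0.9 [-0.518 -0.424]
1.0 [-0.608 -0.449]
1.1 [-0.701 -0.465]
1.2 [-0.794 -0.472]
1.3 [-0.888 -0.469]
1.4 [-0.981 -0.457]
```

```bash
python3 -m inch '[-0.014,0,-0.024,0,0,0,-0.067,0,-0.102,0,0,0,-0.128,0,-0.173,0,0,0,-0.195,0,-0.239,0,0,0,-0.268,0,-0.297,0,0,0,-0.347,0,-0.348,0,0,0,-0.347,0,-0.348,0,0,0]'
python3 - <<'E'
from h import *
o=get_obs();print(o["ft_force"],R.from_euler("z",.163).apply(o["ft_force"]),o["position"],o["grip_width"])
E
```

```text
time: 19.12
position: [0.4938, -0.2424, 0.1073]
tool_rot: [0.08, 0.997, 0.0, -0.004]
ft_force: [-8.0, -3.5, 3.6]
grip_width: 0.0236
grip_force: 25.3
[-7.9732 -3.5361  3.6437] [-7.2937 -4.7831  3.6437] [ 0.4938 -0.2424  0.1073] 0.023555072542636547
```

```bash
python3 -m inch '[-0.084,0,-0.05,0,0,0,-0.171,0,-0.086,0,0,0,-0.261,0,-0.113,0,0,0,-0.354,0,-0.13,0,0,0,-0.42,0,-0.135,0,0,0,-0.42,0,-0.135,0,0,0]'
python3 - <<'E'
from h import *
o=get_obs();print(R.from_euler("z",.163).apply(o["ft_force"]),R.from_euler("z",.163).apply(o["position"]),o["position"],o["grip_width"])
E
```

```text
time: 19.62
position: [0.5278, -0.2481, 0.1194]
tool_rot: [0.081, 0.997, 0.0, -0.002]
ft_force: [-7.2, -0.6, 9.6]
grip_width: 0.0238
grip_force: 25.2
[-6.9972 -1.7241  9.5784] [ 0.5611 -0.1592  0.1194] [ 0.5278 -0.2481  0.1194] 0.023763637708676292
```

```bash
python3 -m inch '[-0.03,0,0.01,0,0,0,-0.06,0,0.015,0,0,0,-0.06,0,0.015,0,0,0,-0.06,0,0.015,0,0,0]'
python3 - <<'E'
from h import *
o=get_obs();print(R.from_euler("z",.163).apply(o["ft_force"]),R.from_euler("z",.163).apply(o["position"]),o["position"],o["grip_width"])
E
python3 -m inch '[0,0,0,0,0,0,0,0,0,0,0,0,0,0,0,0,0,0,0,0,0,0,0,0]' 31
python3 -m inch '[0,0,-0.3,0,0,0,0,0,-0.6,0,0,0,0.4,0,-0.8,0,0,0,0.8,0,-0.8,0,0,0,0.8,0,-0.8,0,0,0]'
python3 - <<'E'
from h import *
o=get_obs();w=camera("wrist");s=camera("side");t=camera("top")
cv2.imwrite("pics/s8.png",np.hstack([cv2.resize(s[160:300,250:410],(400,350),interpolation=2),cv2.resize(w[:,40:520],(400,350))])[...,::-1])
for n,p in(("w",w),("s",s),("t",t)):cv2.imwrite(f"pics/s8{n}.png",p[...,::-1])
y=np.array([.162,.987,0]);x=np.array([.987,-.162,0])
for v in (1.04,1.17,1.38):
  P=x*(.569-.075*np.cos(.35+v))+y*(-.1593);P[2]=.039+.075*np.sin(.35+v);print(v,P,[proj(c,P) for c in("side","wrist","top")])
for c in("side","wrist","top"):print([(e["conf"],e["bbox"]) for e in cut_out(c,"lever_knob")])
print(o["position"])
E
```

```text
time: 19.95
position: [0.5325, -0.249, 0.1194]
tool_rot: [0.081, 0.997, -0.0, -0.002]
ft_force: [-8.9, 0.2, 13.6]
grip_width: 0.0237
grip_force: 25.5
[-8.7651 -1.2656 13.6427] [ 0.5658 -0.1592  0.1194] [ 0.5325 -0.249   0.1194] 0.023705305497150806
time: 20.28
position: [0.5347, -0.2491, 0.1164]
tool_rot: [0.082, 0.997, -0.0, 0.001]
ft_force: [0.3, 0.1, -0.1]
grip_width: 0.0306
grip_force: 0.0
time: 20.7
position: [0.4652, -0.2354, 0.1799]
tool_rot: [0.082, 0.997, 0.002, -0.004]
ft_force: [-0.7, 0.8, -0.7]
grip_width: 0.0309
grip_force: 0.0
1.04 [ 0.5225 -0.2472  0.1128] [array([325.9451, 260.8398]), array([278.3307, 305.8516]), array([359.5522, 217.1851])]
1.17 [ 0.532  -0.2488  0.1139] [array([330.1329, 259.0026]), array([278.3479, 319.3518]), array([360.1113, 213.2532])]
1.38 [ 0.5475 -0.2513  0.1131] [array([336.816 , 256.8711]), array([278.3659, 338.4405]), array([360.7884, 206.9732])]
[(0.46, [311.4, 262.3, 334.0, 272.4])]
[(0.67, [255.8, 262.4, 345.4, 339.6])]
[]
[ 0.4652 -0.2354  0.1799]
```

View pics/s8.png

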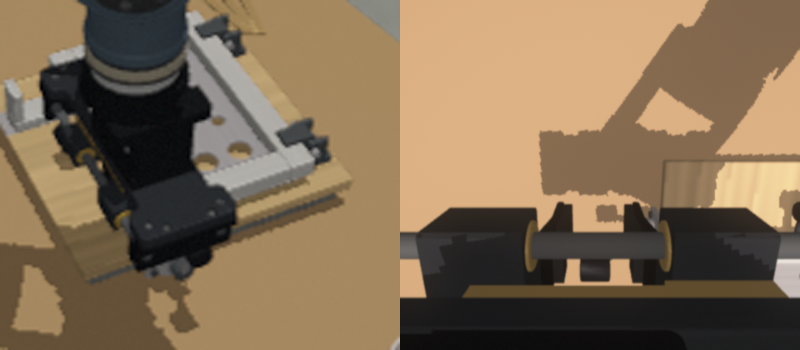

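Picture quota is used up; from here I'll verify numerically. Moving towards the tab and checking the knob with the side camera once it's unobstructed.

```bash
python3 -m inch '[0,0.5,0,0,0,1,0,1,0,0,0,1,0,1,0,0,0,1,0,1,0,0,0,1,0,1,0,0,0,1,0,1,0,0,0,1,0,1,0,0,0,1,0,1,0,0,0,1,0,1,0,0,0,1,0,1,0,0,0,1,0,1,0,0,0,1,0,1,0,0,0,1,0,1,0,0,0,1]' 40
python3 -m inch '[0.5,0,0,0,0,0,1,0,0,0,0,0,1,0,0,0,0,0]'
python3 -m inch '[0.5,0,0,0,0,0,1,0,0,0,0,0,1,0,0,0,0,0,1,0,0,0,0,0]'
python3 - <<'E'
from h import *
s=camera("side");t=camera("top")
for n,p in(("s",s),("t",t)):
    cv2.imwrite(f"pics/s9{n}.png",p[...,::-1])
for c in("side","top"):
  for n in ("lever_knob","eccentric","frame_handle"):print(c,n,[(e["conf"],e["bbox"]) for e in cut_out(c,n)])
for c,p,win in(("side",s,(300,235,365,290)),("top",t,(335,185,385,260))):
  g=p.max(2)[win[1]:win[3],win[0]:win[2]]; n,l,st,ce=cv2.connectedComponentsWithStats((g<45).astype(np.uint8))
  print(c,[(st[i].tolist(),ce[i]+win[:2]) for i in range(1,n) if st[i][4]>15])
y=np.array([.162,.987,0]);x=np.array([.987,-.162,0])
for v in (.13,1.04,1.17,1.38):
  P=x*(.569-.075*np.cos(.35+v))+y*(-.1593);P[2]=.039+.075*np.sin(.35+v);print(v,[proj(c,P) for c in("side","top")])
go([.5147,.0318,.16],-.163)
E
```

```text
time: 22.08
position: [0.485, -0.1599, 0.1796]
tool_rot: [0.764, 0.645, 0.0, 0.0]
ft_force: [0.7, -0.9, -0.5]
grip_width: 0.0397
grip_force: 0.0
time: 22.33
position: [0.4971, -0.0752, 0.1793]
tool_rot: [0.761, 0.649, 0.0, -0.002]
ft_force: [0.1, 0.8, -0.9]
grip_width: 0.0405
grip_force: 0.0
time: 22.67
position: [0.5106, 0.0001, 0.1796]
tool_rot: [0.761, 0.649, -0.0, 0.0]
ft_force: [0.4, -0.9, 0.5]
grip_width: 0.04
grip_force: 0.0
side lever_knob [(0.82, [310.8, 256.2, 333.9, 272.9])]
side eccentric [(0.7, [308.6, 250.4, 336.4, 272.7])]
side frame_handle [(0.86, [270.9, 164.6, 376.5, 262.9]), (0.18, [311.1, 249.5, 336.0, 270.7])]
top lever_knob [(0.62, [329.5, 211.0, 367.0, 220.8])]
top eccentric [(0.57, [332.0, 209.1, 366.5, 220.4]), (0.27, [235.4, 131.8, 340.2, 216.4])]
top frame_handle [(0.98, [234.9, 130.2, 342.6, 213.6])]
side [([19, 18, 16, 19, 137], array([327.2482, 260.4964]))]
top [([20, 27, 10, 7, 61], array([359.5574, 214.8689]))]
0.13 [array([302.5076, 280.9301]), array([353.8737, 238.9718])]
1.04 [array([325.9451, 260.8398]), array([359.5522, 217.1851])]
1.17 [array([330.1329, 259.0026]), array([360.1113, 213.2532])]
1.38 [array([336.816 , 256.8711]), array([360.7884, 206.9732])]
pos [ 0.51   -0.0029  0.1799] shift [ 0.437  -0.0129  0.2487] turn [ 0.      0.     -0.0014]
```

```bash
python3 - <<'E'
from h import *
def cen(f,win,th=45):
  p=cv2.imread(f);g=p.max(2)[win[1]:win[3],win[0]:win[2]]; n,l,st,ce=cv2.connectedComponentsWithStats((g<th).astype(np.uint8))
  i=1+st[1:,4].argmax();return ce[i]+win[:2],st[i]
W={"s":(285,235,365,300),"t":(335,185,385,260)}
for th in(40,45,55):
  a=[cen("pics/side0.png",W["s"],th),cen("pics/top0.png",W["t"],th),cen("pics/s9s.png",W["s"],th),cen("pics/s9t.png",W["t"],th)]
  print([ (x[0],x[1][2:]) for x in a])
  P0,r0=tri(("side",a[0][0]),("top",a[1][0]));P1,r1=tri(("side",a[2][0]),("top",a[3][0]))
  Q0,Q1=[R.from_euler("z",.163).apply(p) for p in(P0,P1)];d=Q1-Q0
  c=np.hypot(d[0],d[2]);dl=2*np.arcsin(c/.15);mean=np.arctan2(d[0],d[2])
  print(Q0,Q1,r0,r1,"chord",c,"v0",mean-dl/2-.35,"v1",mean+dl/2-.35,"from z",Q0[2],Q1[2])
cv2.imwrite("pics/x.png",cv2.imread("pics/s9s.png")[235:300,285:365])
p=cv2.imread("pics/s9s.png").max(2);print(p[246:276,314:342])
E
```

```text
[(array([302.6273, 280.6273]), array([ 12,  13, 110], dtype=int32)), (array([353.1   , 238.0667]), array([10,  7, 60], dtype=int32)), (array([327.8017, 259.6281]), array([ 13,  14, 121], dtype=int32)), (array([359.5965, 214.8246]), array([10,  7, 57], dtype=int32))]
[ 0.5043 -0.1572  0.0715] [ 0.5609 -0.1583  0.1133] [array([ 0.2, -0. ]), array([-0.1,  0.2])] [array([ 0.2, -0. ]), array([-0.1,  0.2])] chord 0.07034174294091645 v0 0.09735037986171768 v1 1.0735421049065441 from z 0.07152405242908724 0.1132690154363398
[(array([302.693 , 280.5965]), array([ 12,  14, 114], dtype=int32)), (array([353.2344, 238.0469]), array([10,  7, 64], dtype=int32)), (array([327.2482, 260.4964]), array([ 16,  19, 137], dtype=int32)), (array([359.5574, 214.8689]), array([10,  7, 61], dtype=int32))]
[ 0.5044 -0.1575  0.0719] [ 0.5604 -0.1584  0.111 ] [array([ 0.2, -0. ]), array([-0.1,  0.2])] [array([ 0.5, -0.1]), array([-0.2,  0.4])] chord 0.0683588389997024 v0 0.1381273499145816 v1 1.0845017646941786 from z 0.0719053229754469 0.11103683563909109
[(array([302.7436, 280.5641]), array([ 12,  14, 117], dtyp
[... 3275 characters left out ...]
 89  89  89  88  87  71  39  39  39  43  39  61 114 146 152 152 151 151
  152 151 152 151 151 152 151 151 152 151]
 [ 90  89  90  91  90  79  51  44  38  60  86 112 146 151 151 151 151 151
  151 150 151 152 152 151 151 151 151 151]
 [ 89  90  89  90  89  88  83  77  73  84 114 146 151 151 151 151 151 151
  151 151 151 151 151 151 151 151 151 151]
 [ 89  89  89  90  90  89  89  88 112 127 118 151 151 151 151 151 151 151
  151 151 151 151 151 151 151 151 151 151]
 [ 90  90  90  90  90  89  90  90  98 103 119 151 151 152 151 151 152 152
  151 151 151 151 151 151 151 151 151 152]
 [ 90  89  90  89  90  91  90  89  90  90  97 128 151 151 151 152 151 151
  152 150 151 151 152 151 151 152 151 151]]
```

The camera chord gives the lever at about 1.07 rad. That's in range but too close to the 1.04 limit, so I'll re-grip and nudge it on before touching the bar.

```bash
python3 -m inch '[-0.5,0.3,0,0,0,-1,-1,0.74,0,0,0,-1,-1,0.74,0,0,0,-1,-1,0.74,0,0,0,-1,-1,0.74,0,0,0,-1,-1,0.74,0,0,0,-1,-1,0.74,0,0,0,-1,-1,0.74,0,0,0,-1,-1,0.74,0,0,0,-1,-1,0.74,0,0,0,-1,-1,0.74,0,0,0,-1,-1,0.74,0,0,0,-1,-1,0.74,0,0,0,-1]' 31
python3 -m inch '[0,-0.5,0,0,0,0,0,-1,0,0,0,0,0,-1,0,0,0,0]'
python3 -m inch '[0,-0.5,0,0,0,0,0,-1,0,0,0,0,0,-1,0,0,0,0,0,-1,0,0,0,0]'
python3 - <<'E'
from h import *
go([.5297,-.2485,.117],1.408)
E
```

```text
time: 24.15
position: [0.5551, -0.091, 0.1799]
tool_rot: [0.079, 0.997, -0.0, -0.0]
ft_force: [0.5, 0.5, 0.0]
grip_width: 0.0308
grip_force: 0.0
time: 24.4
position: [0.5426, -0.1763, 0.1803]
tool_rot: [0.084, 0.996, -0.002, 0.001]
ft_force: [0.7, 0.4, 0.6]
grip_width: 0.0309
grip_force: 0.0
time: 24.73
position: [0.5288, -0.2511, 0.1799]
tool_rot: [0.084, 0.996, -0.0, 0.0]
ft_force: [-0.5, 1.2, -0.1]
grip_width: 0.0309
grip_force: 0.0
pos [ 0.5288 -0.2511  0.1799] shift [-0.005   0.034   0.7865] turn [-0.0002  0.0004 -0.0036]
```

```bash
python3 -m inch '[0,0.03,0,0,0,0,0,0.03,0.3,0,0,0,0,0.03,0.6,0,0,0,0,0.03,0.78,0,0,0,0,0.03,0.78,0,0,0]'
python3 -m inch '[0,0,0,0,0,0,0,0,0,0,0,0,0,0,0,0,0,0,0,0,0,0,0,0,0,0,0,0,0,0]' 0 25
python3 -m inch '[-0.03,0,0,0,0,0,-0.06,0,0,0,0,0,-0.1,0,0,0,0,0,-0.1,0,0,0,0,0,-0.1,0,0,0,0,0]'
python3 -m inch '[0,0,0,0,0,0,0,0,0,0,0,0,0,0,0,0,0,0,0,0,0,0,0,0]' 31
python3 -m inch '[0,0,-0.3,0,0,0,0,0,-0.6,0,0,0,0,0,-0.8,0,0,0,0,0,-0.8,0,0,0]'
```

```text
time: 25.15
position: [0.5289, -0.2447, 0.1152]
tool_rot: [0.081, 0.997, 0.0, -0.002]
ft_force: [-0.6, -3.0, -2.8]
grip_width: 0.0312
grip_force: 1.8
time: 25.57
position: [0.5289, -0.2478, 0.1171]
tool_rot: [0.081, 0.997, -0.002, -0.001]
ft_force: [-2.6, -10.8, -12.2]
grip_width: 0.024
grip_force: 23.6
time: 25.98
position: [0.534, -0.2487, 0.1175]
tool_rot: [0.08, 0.997, -0.002, -0.004]
ft_force: [-9.2, -11.9, -4.1]
grip_width: 0.0242
grip_force: 24.2
time: 26.32
position: [0.5376, -0.2464, 0.1183]
tool_rot: [0.081, 0.997, 0.0, 0.0]
ft_force: [-1.2, -1.2, 0.4]
grip_width: 0.0305
grip_force: 0.7
time: 26.65
position: [0.5405, -0.2474, 0.1858]
tool_rot: [0.081, 0.997, -0.002, 0.004]
ft_force: [-0.4, -0.2, 0.5]
grip_width: 0.031
grip_force: 0.0
```

```bash
python3 -m inch '[0.3,0.5,0,0,0,1,0.85,1,0,0,0,1,0.85,1,0,0,0,1,0.85,1,0,0,0,1,0.85,1,0,0,0,1,0.85,1,0,0,0,1,0.85,1,0,0,0,1,0.85,1,0,0,0,1,0.85,1,0,0,0,1,0.85,1,0,0,0,1,0.85,1,0,0,0,1,0.85,1,0,0,0,1,0.85,1,0,0,0,1]' 40
python3 -m inch '[0.5,0,0,0,0,0,1,0,0,0,0,0,1,0,0,0,0,0]'
python3 -m inch '[0.5,0,0,0,0,0,1,0,0,0,0,0,1,0,0,0,0,0,1,0,0,0,0,0]'
python3 - <<'E'
from h import *
s=camera("side");t=camera("top");w=camera("wrist")
for n,p in(("s",s),("t",t),("w",w)):cv2.imwrite(f"pics/s10{n}.png",p[...,::-1])
def cen(f,win,th=40):
  p=cv2.imread(f);g=p.max(2)[win[1]:win[3],win[0]:win[2]]; n,l,st,ce=cv2.connectedComponentsWithStats((g<th).astype(np.uint8))
  i=1+st[1:,4].argmax();return ce[i]+win[:2],st[i]
W={"s":(285,235,365,300),"t":(335,185,385,260)}
a=[cen("pics/side0.png",W["s"]),cen("pics/top0.png",W["t"]),cen("pics/s10s.png",W["s"]),cen("pics/s10t.png",W["t"])]
print(a[2:])
P0,r0=tri(("side",a[0][0]),("top",a[1][0]));P1,r1=tri(("side",a[2][0]),("top",a[3][0]))
Q0,Q1=[R.from_euler("z",.163).apply(p) for p in(P0,P1)];d=Q1-Q0
c=np.hypot(d[0],d[2]);dl=2*np.arcsin(c/.15);mean=np.arctan2(d[0],d[2])
print(Q0,Q1,r1,"v0",mean-dl/2-.35,"v1",mean+dl/2-.35)
print([(e["conf"],e["bbox"]) for n in("gauge_mid","gauge_tab") for e in cut_out("wrist",n)])
print("tab top",proj("wrist",[.5147,.0318,.088]))
go([.5147,.0318,.0815],-.163)
E
```

```text
time: 27.73
position: [0.4835, -0.156, 0.1811]
tool_rot: [0.764, 0.645, 0.0, -0.001]
ft_force: [0.3, 0.2, -1.0]
grip_width: 0.0401
grip_force: 0.0
time: 27.98
position: [0.4955, -0.0716, 0.1809]
tool_rot: [0.761, 0.649, 0.001, -0.003]
ft_force: [-0.4, -0.4, -0.1]
grip_width: 0.0399
grip_force: 0.0
time: 28.32
position: [0.5091, 0.0033, 0.1812]
tool_rot: [0.761, 0.649, -0.0, -0.0]
ft_force: [-0.1, 0.3, -0.4]
grip_width: 0.0397
grip_force: 0.0
[(array([330.0598, 258.5128]), array([ 39,  17,  13,  14, 117], dtype=int32)), (array([359.9167, 212.8   ]), array([20, 25, 10,  7, 60], dtype=int32))]
[ 0.5043 -0.1572  0.0715] [ 0.566  -0.1583  0.1144] [array([ 0.2, -0. ]), array([-0.1,  0.1])] v0 0.08950409936128612 v1 1.1380129733097966
[(0.91, [269.8, 152.2, 410.2, 198.0]), (0.62, [271.8, 156.3, 413.2, 198.6])]
tab top [278.9747 174.0986]
pos [ 0.5095 -0.0004  0.1814] shift [ 0.4075 -0.0016  1.2489] turn [-0.0001  0.     -0.0013]
```

Lever now at ≈1.14 to 1.17 rad, well inside the range. Gripping the tab and drawing the bar out.

```bash
python3 -m inch '[0.2,0,0.1,0,0,0,0.41,0,0.4,0,0,0,0.41,0,0.4,0,0,0]'
python3 -m inch '[0,0,0.3,0,0,0,0,0,0.6,0,0,0,0,0,0.83,0,0,0,0,0,0.83,0,0,0]' 40
python3 -m inch '[0,0,0,0,0,0,0,0,0,0,0,0,0,0,0,0,0,0,0,0,0,0,0,0,0,0,0,0,0,0,0,0,0,0,0,0,0,0,0,0,0,0,0,0,0,0,0,0,0,0,0,0,0,0]' 0 30
```

```text
time: 28.82
position: [0.513, 0.0338, 0.1469]
tool_rot: [0.763, 0.647, -0.002, -0.002]
ft_force: [-0.4, -0.3, -0.1]
grip_width: 0.0405
grip_force: 0.0
time: 29.15
position: [0.5128, 0.032, 0.0806]
tool_rot: [0.763, 0.646, -0.002, -0.002]
ft_force: [-0.7, 0.2, -0.3]
grip_width: 0.04
grip_force: 0.0
time: 29.9
position: [0.5152, 0.033, 0.0839]
tool_rot: [0.762, 0.647, 0.0, 0.001]
ft_force: [-1.0, 0.0, 6.2]
grip_width: 0.0098
grip_force: 30.0
```

```bash
python3 -m inch '[0,-0.1,-0.005,0,0,0,0,-0.25,-0.005,0,0,0,0,-0.4,-0.005,0,0,0]'
python3 -m inch '[0,-0.2,-0.005,0,0,0,0,-0.4,-0.005,0,0,0,0,-0.6,-0.005,0,0,0,0,-0.6,-0.005,0,0,0]'
```

```text
time: 30.15
position: [0.4842, 0.0382, 0.0839]
tool_rot: [0.762, 0.647, 0.001, 0.001]
ft_force: [0.2, -0.2, 2.0]
grip_width: 0.0098
grip_force: 30.0
time: 30.48
position: [0.4307, 0.0472, 0.0839]
tool_rot: [0.762, 0.647, -0.002, -0.003]
ft_force: [-5.2, 1.1, 6.6]
grip_width: 0.0095
grip_force: 30.1
```

```bash
python3 -m inch '[0,-0.1,-0.2,0,0,0,0,-0.1,-0.4,0,0,0,0,-0.1,-0.4,0,0,0]'
python3 -m inch '[0.5,0.03,0,0,0,0,0.87,0.03,0,0,0,0,0.87,0.03,0,0,0,0]'
python3 -m inch '[0.5,0.03,0,0,0,0,0.87,0.03,0,0,0,0,0.87,0.03,0,0,0,0]'
python3 -m inch '[0.5,0.03,0,0,0,0,0.87,0.03,0.2,0,0,0,0.87,0.03,0.4,0,0,0,0.87,0.03,0.6,0,0,0,0.87,0.03,0.6,0,0,0]'
python3 - <<'E'
from h import *
go([.4604,.25,.0415],-.163)
E
```

```text
time: 30.73
position: [0.4292, 0.0474, 0.1175]
tool_rot: [0.762, 0.647, 0.001, 0.001]
ft_force: [0.3, 0.1, -0.5]
grip_width: 0.0097
grip_force: 30.0
time: 30.98
position: [0.4437, 0.1189, 0.1157]
tool_rot: [0.762, 0.648, 0.002, 0.001]
ft_force: [-0.2, -0.2, -1.5]
grip_width: 0.0098
grip_force: 30.0
time: 31.23
position: [0.4576, 0.1876, 0.1155]
tool_rot: [0.761, 0.648, 0.002, 0.001]
ft_force: [0.6, -0.2, -1.0]
grip_width: 0.0099
grip_force: 30.0
time: 31.65
position: [0.4671, 0.2516, 0.0646]
tool_rot: [0.762, 0.648, -0.003, -0.001]
ft_force: [-0.9, 0.1, -1.1]
grip_width: 0.0098
grip_force: 30.0
pos [0.4671 0.2516 0.0646] shift [-0.0318 -0.0774  0.2896] turn [-0.0037  0.002   0.0006]
```

```bash
python3 -m inch '[0,0,0.1,0,0,0,0,0,0.18,0,0,0,0,0,0.22,0,0,0,0,0,0.24,0,0,0,0,0,0.25,0,0,0,0,0,0.25,0,0,0]'
```

```text
time: 32.15
position: [0.4694, 0.2521, 0.0481]
tool_rot: [0.763, 0.647, 0.0, 0.0]
ft_force: [0.5, -0.1, -1.1]
grip_width: 0.0098
grip_force: 30.0
```

```bash
python3 -m inch '[0,0,0.02,0,0,0,0,0,0.035,0,0,0,0,0,0.05,0,0,0,0,0,0.05,0,0,0,0,0,0.05,0,0,0]'
```

```text
time: 32.57
position: [0.4692, 0.2523, 0.044]
tool_rot: [0.762, 0.647, 0.0, 0.0]
ft_force: [-0.2, -0.3, -1.3]
grip_width: 0.0103
grip_force: 30.0
```

```bash
python3 -m inch '[0,0,0.01,0,0,0,0,0,0.02,0,0,0,0,0,0.02,0,0,0,0,0,0.02,0,0,0]'
```

```text
time: 32.9
position: [0.4692, 0.2523, 0.0439]
tool_rot: [0.762, 0.647, 0.0, 0.0]
ft_force: [-2.3, -1.1, 12.0]
grip_width: 0.0095
grip_force: 30.0
```

Contact with the table. Relieving the push, opening, and retreating upwards clear of the scene; then a final numeric check.

```bash
python3 -m inch '[0,0,-0.015,0,0,0,0,0,-0.015,0,0,0,0,0,-0.015,0,0,0,0,0,-0.015,0,0,0,0,0,-0.015,0,0,0,0,0,-0.015,0,0,0,0,0,-0.015,0,0,0]' 44
python3 -m inch '[0,0,-0.3,0,0,0,0,0,-0.6,0,0,0,0,0,-1,0,0,0,0,0,-1,0,0,0]'
python3 -m inch '[0,-0.5,-0.6,0,0,0,0,-1,-1,0,0,0,0,-1,-1,0,0,0,0,-1,-1,0,0,0]'
python3 - <<'E'
from h import *
s=camera("side");t=camera("top");w=camera("wrist")
for n,p in(("s",s),("t",t),("w",w)):cv2.imwrite(f"pics/s11{n}.png",p[...,::-1])
o=get_obs();print(o["position"],o["ft_force"])
def cen(p,win,th=40):
  g=p.max(2)[win[1]:win[3],win[0]:win[2]]; n,l,st,ce=cv2.connectedComponentsWithStats((g<th).astype(np.uint8))
  i=1+st[1:,4].argmax();return ce[i]+win[:2]
print("knob",cen(s,(285,235,365,300)),cen(t,(335,185,385,260)))
for c in("side","top","wrist"):
  for n in("gauge_mid","thin_gauge_mid","bottle_mid","cup_mid","frame_handle"):print(c,n,[(e["conf"],e["bbox"]) for e in cut_out(c,n)])
y=np.array([.162,.987,0]);x=np.array([.987,-.162,0]);T=np.array([.4692,.2523,0])
for nm,P in(("tab top",T+[0,0,.048]),("nose",T+.105*x+[0,0,.012])):print(nm,[proj(c,P) for c in("side","top","wrist")])
# frame handle height: dark blob near handle
H=.5719*0+np.array([0,0,0])
for z in(.0745,.0755):
  P=x*(.7399-.21)+y*.040;P[2]=z;print("handle pred",proj("side",P),proj("top",P))
print(cen(s,(255,190,310,240)),cen(t,(270,205,310,240)))
E
```

```text
time: 33.48
position: [0.469, 0.2522, 0.0433]
tool_rot: [0.762, 0.647, -0.0, -0.0]
ft_force: [-0.6, -0.7, -1.1]
grip_width: 0.0425
grip_force: 0.0
time: 33.82
position: [0.4721, 0.2533, 0.128]
tool_rot: [0.762, 0.647, 0.004, 0.002]
ft_force: [-0.1, 0.6, 0.0]
grip_width: 0.044
grip_force: 0.0
time: 34.15
position: [0.3864, 0.2658, 0.2058]
tool_rot: [0.762, 0.648, 0.0, -0.0]
ft_force: [-1.2, -0.1, -0.8]
grip_width: 0.0442
grip_force: 0.0
[0.3907 0.2654 0.2034] [ 0.7786 -0.2826 -0.2834]
knob [330.    258.377] [359.8254 212.7302]
side gauge_mid [(0.83, [148.2, 157.7, 165.1, 195.9]), (0.81, [197.6, 164.2, 239.5, 181.2])]
side thin_gauge_mid [(0.69, [184.4, 142.4, 223.5, 158.6])]
side bottle_mid [(0.91, [229.9, 108.2, 245.2, 147.4])]
side cup_mid [(0.62, [399.2, 291.2, 442.1, 339.9])]
side frame_handle [(0.72, [269.2, 163.9, 374.0, 261.2]), (0.64, [241.5, 168.1, 391.1, 275.0])]
top gauge_mid [(0.67, [145.9, 281.5, 168.3, 296.8]), (0.63, [158.2, 205.6, 179.8, 249.3])]
top thin_gauge_mid [(0.62, [110.8, 203.2, 132.2, 240.7])]
top bottle_mid [(0.86, [118.2, 173.5, 137.8, 195.4])]
top cup_mid [(0.9, [405.8, 160.0, 440.1, 188.7])]
top frame_handle [(0.76, [233.0, 132.5, 339.3, 221.3]), (0.43, [117.1, 174.1, 140.5, 194.5])]
wrist gauge_mid [(0.85, [351.3, 178.5, 466.5, 218.2]), (0.58, [219.0, 98.7, 263.6, 216.2])]
wrist thin_gauge_mid [(0.72, [353.0, 36.8, 473.6, 80.4])]
wrist bottle_mid [(0.94, [497.9, 39.5, 560.0, 93.1])]
wrist cup_mid []
wrist frame_handle []
tab top [array([199.1707, 166.0978]), array([161.3159, 244.8358]), array([369.6272, 198.6853])]
nose [array([236.6115, 166.0056]), array([170.8339, 205.7691]), array([467.1666, 189.8494])]
handle pred [276.9667 215.3464] [277.3501 217.5762]
handle pred [276.9576 215.0483] [277.3583 217.5489]
[276.5875 214.9875] [276.7222 217.2593]
```

All is consistent: the lever is unchanged, the frame is down, the bar is on the table and the other objects are where they were.

```bash
python3 -c "from rig import hand_in;print(hand_in())"
```

```text
the job is handed in; nothing more can be done
None
```

The job is handed in after about 34 s of robot time: the front stop is set to the thick bar, with the lever measured by camera at about 1.14 to 1.17 rad (around 13 mm opening), the frame is down on its stop, and the bar lies flat on the table to the left of the press; the thin bar, bottle and cup have not moved.

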